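# Lock off the isolator and draw the fuse carrier

### The job

Make the fuse block safe: press the sprung lock-off clip straight down onto the blade handle of the isolator, near the middle of the blade, until it is fully home astride it, and let go of it. Then pinch the two opposed side catches of the fuse carrier together, draw it straight up out of the fuse block and finish while still holding it by the pinched catches, upright and still, with its underside at least 12 cm above the cart top. Leave the other things on the cart where they are.

Things in the scene. Friction and masses are not known exactly. Their poses are not given: they have to be found in the camera images.
- clip: Loose lock-off clip, about 80 g, 70 mm tall, standing on its jaw tips: grey body 28 (x) x 26 (y) mm at z 34 to 70 mm (grip it there, any sides), under it two sprung steel jaws 22 mm wide (y) that part along x. Origin: between the jaw tips, z up. Pushed straight down over an edge (about 10 N, at most 18) the jaws spread by themselves and grip it; both ways round are alike.
- clip_roof (a point): Centre of the flat underside of the clip's body, between the jaws, 34 mm above the tips; axes as the clip. It rests on the blade's top edge when fully home. Below it the jaws leave a gap along x of 20 mm at the tips, narrowing to 2 mm 16 mm above the tips and widening again to the roof.
- jaw_a (a joint): Hinge of the jaw on the clip's +x side, rad: 0 at rest, grows as it is spread (max 0.35), sprung shut; on the blade about 0.09, or unequal (0 to 0.18 for the pair) if it sits a little off centre.
- jaw_b (a joint): The same for the jaw on the clip's -x side.
- isolator: Fixed grey box 86 x 86 x 52 mm with a black dial (62 mm across, 8 mm high) on top and on it an upright black blade handle, 6 mm thick (x), 46 mm long (y), z 60 to 98 mm. Two short cable glands on its +x side. Origin: centre of its underside on the cart top, z up. Stands left or right, turned up to 0.6 rad.
- handle_top (a point): Centre of the top edge of the isolator's blade handle, 98 mm above the cart top; axes as the isolator (x across the 6 mm thickness, y along the 46 mm length).
- fuse_block: Fixed grey block 120 (x) x 60 (y) x 36 mm high. Open pocket with the fuse carrier near its -x end; second way shut by a black cover 44 x 40 mm, 12 mm high, at x = +58 mm. Origin: below the pocket's centre, on the cart top, z up. Pocket floor 6 mm up; carrier has 1.5 mm play in it. Stands left or right, turned up to 0.6 rad.
- carrier: Loose white fuse carrier, 130 to 220 g, 76 mm tall, seated in the block's pocket. Origin: centre of its underside, 6 mm above the cart top when seated; z up, axes as the block. Foot 40 x 34 mm, z 0 to 30 mm, is in the pocket (block's top at z = 30); above it a core 36 (x) x 20 (y) mm with an upright black catch plate on its +y and -y side. Free once drawn 30 mm up.
- catch_mid (a point): Middle between the two catch plates, 54 mm above the carrier's underside; axes as the carrier. Plates 22 mm wide (x), 40 mm tall (20 mm above and below this point), outer faces 44 mm apart (y) at rest, 32 mm fully pinched. A tongue on each hooks 3 mm under a ledge in the block: pinch both together along y, then draw straight up.
- catch_a (a joint): Travel of the +y catch plate towards the carrier's middle, m: 0 at rest, 0.006 fully pinched (sprung back, about 7 N there); the tongue is free of the ledge from about 0.0045 on.
- catch_b (a joint): The same for the -y catch plate.
- screwdriver: Screwdriver lying on the cart top, a bystander, loose.
- wrench: Wrench lying on the cart top, a bystander, loose.
- tape_roll: Blue roll, 90 mm across, 24 mm high, a bystander, loose; origin under its centre.
- screw_jar: Small jar with steel lid, 52 mm across, 60 mm tall, a bystander, loose; origin under its centre.
- spare_fuse: Spare cartridge fuse lying on the cart top, 74 mm long, 24 mm across, a bystander, loose; origin under its middle.
- blank_cover: Black blank cover lying on the cart top, 44 x 40 x 14 mm, a bystander, loose; origin under its centre.
Not all that is in view belongs to the job. Leave any blue or purple look-alike of the clip alone.

How it is judged:
On the way, in this order (a step that is already met when the one before it is completed fails the run):
1. the clip is fully home on the blade handle and let go (x of clip_roof in the frame of handle_top between -0.005 and 0.005 m and y of clip_roof in the frame of handle_top between -0.016 and 0.016 m and z of clip_roof in the frame of handle_top below 0.006 m and angle between the x axis of clip and the x axis of isolator, either way round below 0.2 rad and angle between clip's own z axis and vertical below 0.2 rad and value of joint any of jaw_a, jaw_b above 0.04 rad and contact force between the fingers and clip below 0.05 N), for 0.3 s.
2. the carrier, pinched by both catches, is drawn out of the pocket (value of joint each of catch_a, catch_b above 0.004 m and contact force between the fingers and carrier above 3 N and z of carrier in the frame of fuse_block above 0.042 m), for 0.1 s.
At the end, for the whole second after the job is handed in: Clip alone on the blade: roof within 6 mm of its top edge, 16 mm of its middle, 0.2 rad of its line, a jaw spread over 0.04 rad. Carrier in the fingers, both catches pinched over 4 mm, underside over 120 mm up, within 0.3 rad of upright, still, touching neither block nor isolator (all of step 1 and value of joint each of catch_a, catch_b above 0.004 m and contact force between the fingers and carrier above 3 N and height (world z) of carrier above 0.12 m and angle between carrier's own z axis and vertical below 0.3 rad and linear speed of carrier below 0.03 m/s and contact force between carrier and fuse_block below 0.05 N and contact force between carrier and isolator below 0.05 N); the arm keeps its last pose, push and grip.
It fails at once if a bystander is moved by more than 3 cm (distance of any of screwdriver, wrench, tape_roll, screw_jar, spare_fuse, blank_cover from where it was at the start of the episode above 0.03 m).
It also fails if it takes over 54 s, if anything falls off the work surface, if the arm or the gripper's body presses on something with over 40 N, if the wrist force passes 120 N, or if a joint passes its speed limit or range.

### The arm

A 6-joint arm with a two-finger parallel gripper is mounted at the origin on the work surface. World frame = base frame: x ahead of the robot, y to its left, z up, the work surface at z = 0. Lengths are in m, angles in rad, forces in N, time in s.
With the tool pointing down it reaches from about 0.3 to 0.875 m from the base axis. Payload 6.4 kg.
Tool frame: the origin (TCP) lies midway between the tips of the shut fingers; the grasp point (between the pads) lies 19 mm behind it (grasp_offset is the distance from the TCP to the grasp point, in m); z points along the fingers, y is the line along which they close (so a half turn about z gives the same grasp; the last joint's range is limited). The gripper opens to 85 mm and grips with 20 to 120 N. Pads are 22 mm wide; open, the fingers measure 114 mm over their backs; the gripper's body (76 mm by 85 mm) begins 54 mm behind the grasp point. The pads swing forward as they close: fully open they stand 13 mm farther back than shut.
Start: joints at [1.096, 0.181, 1.607, -0, 1.354, -0.206], TCP at [0.153, 0.554, 0.231] pointing down, gripper open.
Joint ranges: [-2.99, 2.99], [-0.89, 2.07], [0.3, 2.58], [-1.14, 4.28], [0, 2.63], [-3.12, 3.12]. Speed limits (rad/s): [2.57, 2.57, 3.01, 3.14, 3.14, 3.14].

### API

Orientations are given as a unit quaternion [w, x, y, z].
In Python, from bench import * gives the robot as it stands. The module is installed in compiled form; this text tells all that it offers.
- The arm moves only by the tool servo_tool, never from a script. Its argument "commands" is text: rows parted by semicolons, each of 7 numbers parted by spaces: the turn, a rotation vector about the tool's x, y, z in rad, then the shift along the tool's x, y, z in mm, then the opening, from 0 (shut) to 1 (fully open). In form: wx wy wz dx dy dz claw; .... A call has 1 to 5 rows; each row shifts and turns the commanded pose from where the row before left it, along the tool's axes as they then stand; what a row does not reach is not made up. A row lasts 1/8 s, in which the tool goes at most 62.5 mm and 10.7 degrees, less where a joint would pass 70% of its speed; a pose out of reach is approached as far as the arm can. A call with a gripper value outside its range is refused whole. The fingers move at their own pace and stop on an object; the grip force is fixed at half the most. Time passes only in rows, so rows that do not move let the fingers close. It gives the time, the measured TCP pose, the force, the opening and the grip force at its end, in the units of the state.
- get_obs(): the state, without advancing time (a new reading comes with each control period).
- camera(name): name is "side" or "top" or "wrist"; returns the picture (420x560x3 uint8, blue, green, red); there is no depth.
- calibration(name): a dict with "fx", "fy", "cx", "cy" (pixels), "R" (3x3) and "t" (3): a world point X has camera coordinates R X + t. Camera axes: x right, y down, z forward; pixel columns grow to the right and rows downward; lengths in m; the calibration is good to about 2 mm. A picture is of the moment at which its call begins: read the wrist's pose just before it. calibration takes no time and is no camera call; for the wrist camera it gives the pose at the moment of the call.
- hand_in(): hands the job in; it is judged then, once.
The state is a dict: "time_s": time; "q": joint angles; "dq": joint speeds; "joint_efforts": joint torques, N m; "eef_pos": TCP position; "eef_rot": TCP orientation; "wrist_force": force on the tool from outside, world axes, zero at the start; "torque": the same for the moment, N m; "opening": opening from 0.0 (shut) to 1.0 (fully open); "grasp_force": force on a finger pad.
Only numpy, scipy, OpenCV 4.12 (cv2) and the standard library are available. Lean on these libraries where they do the work, as an engineer would, in place of code of your own. Each camera call takes 0.05 s, during which the arm holds its last target. There are 200 camera calls.

## Working session

There is one attempt and no reset: what is moved stays moved. The work goes in short steps, Python scripts to look and compute and a tool call to move; the robot and the scene stay as the last step left them, time stands still between calls to the robot, and variables do not carry over. Pictures are saved under pics/ and viewed, at most 10 in all, crops included, and the job is handed in when it is done.

Besides the shell and the picture viewer there is one more tool, called after "Emit:" by a JSON object that holds its "name" and its "arguments", one argument or row to a line. servo_tool: Moves the arm, as the interface text tells. Its arguments: {"type":"object","properties":{"commands":{"type":"string"}},"required":["commands"]}

```bash
mkdir -p pics
python3 - <<'E'
from bench import *
import cv2
o=get_obs();print(o['time_s'],o['eef_pos'],o['eef_rot'],o['opening'])
for n in ("top","side"):
    c=calibration(n);print(n,c)
    cv2.imwrite(f'pics/{n}0.png',cv2.resize(camera(n),(784,588),interpolation=cv2.INTER_CUBIC))
E
```

```text
0.0 [0.15242525 0.55384305 0.23037939] [-3.11066140e-04  1.34008907e-01  9.90979726e-01 -8.36013074e-04] 0.9989816225180101
top {'fx': 451.41102148477637, 'fy': 451.41102148477637, 'cx': 275.02014451019033, 'cy': 212.2549272400842, 'R': array([[-0.02201898, -0.99970881, -0.00987209],
       [-0.99112138,  0.02312281, -0.13093416],
       [ 0.1311243 ,  0.0069014 , -0.99134191]]), 't': array([0.00658131, 0.51614576, 1.07956652])}
side {'fx': 472.6262746195003, 'fy': 472.6262746195003, 'cx': 280.18429095858426, 'cy': 210.65565212710644, 'R': array([[ 0.91747469, -0.39752927, -0.0145142 ],
       [-0.20084315, -0.43142265, -0.87950925],
       [ 0.34336892,  0.80984256, -0.4756604 ]]), 't': array([-0.48815159,  0.19426822,  1.10068865])}
```

View pics/top0.png

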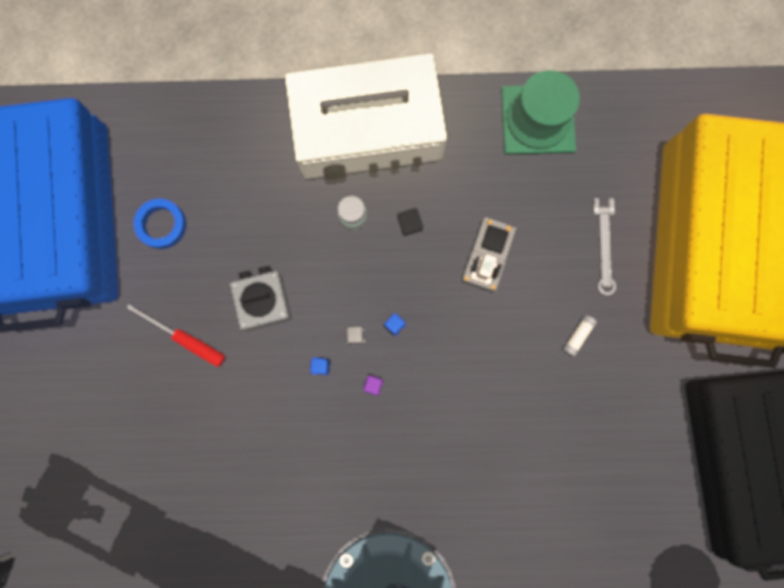

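View pics/side0.png

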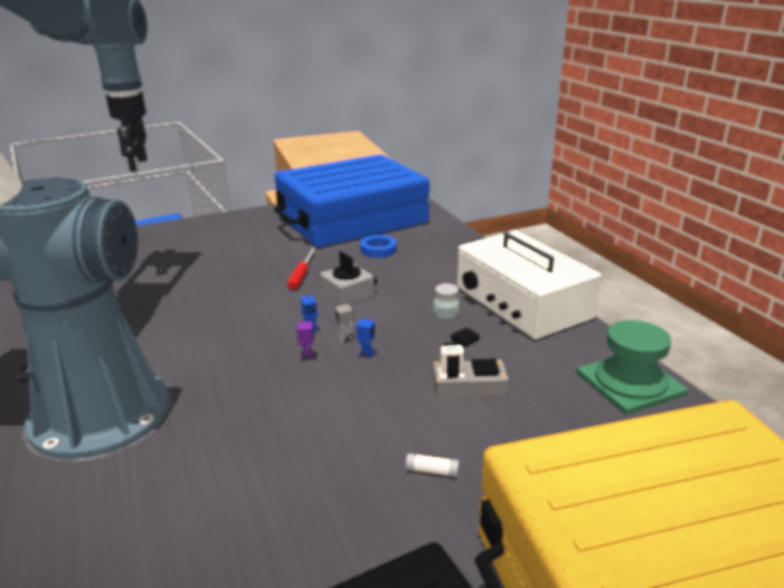

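The top view (784 px scale) shows the grey clip at about (355,334), between blue and purple look-alikes. The isolator is at (258,298) and the fuse block at (490,254), with the white carrier at (487,266). The side view agrees.

```bash
cat > h.py <<'E'
import numpy as np, cv2
from bench import *
from scipy.spatial.transform import Rotation as Ro
def ray(c,u,v,z):
    R,t=np.array(c['R']),np.array(c['t']); o=-R.T@t
    d=R.T@np.array([(u-c['cx'])/c['fx'],(v-c['cy'])/c['fy'],1]); return o+d*(z-o[2])/d[2]
def proj(c,X):
    p=np.array(c['R'])@np.array(X)+c['t']; return np.array([c['fx']*p[0]/p[2]+c['cx'],c['fy']*p[1]/p[2]+c['cy']])
def rel(target,yaw_y):
    """tool-axis move to TCP target, tool down, tool y along world heading yaw_y (mod pi)"""
    o=get_obs(); q=o['eef_rot']; R=Ro.from_quat([q[1],q[2],q[3],q[0]])
    y=np.array([np.cos(yaw_y),np.sin(yaw_y),0]);z=np.array([0,0,-1.]); best=None
    for s in (1,-1):
        G=Ro.from_matrix(np.c_[np.cross(s*y,z),s*y,z]); w=(R.inv()*G).as_rotvec()
        if best is None or np.linalg.norm(w)<np.linalg.norm(best[0]): best=(w,G)
    d=np.array(target)-o['eef_pos']
    print('t %.2f'%o['time_s'],'pos',np.round(o['eef_pos'],4),'turn',np.round(best[0],3),'shift before turn',np.round(R.inv().apply(d)*1e3,1),'after turn',np.round(best[1].inv().apply(d)*1e3,1),'F',np.round(o['wrist_force'],1),'open',round(o['opening'],3),'grip',np.round(o['grasp_force'],1),'q6',np.round(o['q'][5],2))
E
python3 - <<'E'
from h import *
c=calibration('top')
P=lambda u,v,z:ray(c,u/1.4,v/1.4,z)
print('clip',P(355,334,.07)); print('blade',P(258,298,.098)); print('carrier',P(487,259,.082))
b=[P(*p,.052) for p in((231,287),(277,270),(289,316),(238,329))];print('iso',np.mean(b,0),b)
f=[P(*p,.036) for p in((485,219),(516,228),(495,290),(464,280))];print('block',np.mean(f,0),f)
for n,p in dict(b1=(395,324),b2=(320,366),pu=(373,385)).items(): print(n,P(*p,.07))
w=calibration('wrist');print('wristcam',-w['R'].T@w['t'],w['R'][2])
rel([.45,.05,.25],np.pi/2)
E
```

```text
clip [0.4497078  0.04681715 0.07      ]
blade [0.51120614 0.20564341 0.098     ]
carrier [ 0.57104054 -0.17981177  0.082     ]
iso [0.51323429 0.21397377 0.052     ] [array([0.53786665, 0.26248528, 0.052     ]), array([0.56599601, 0.18228614, 0.052     ]), array([0.48479512, 0.16147519, 0.052     ]), array([0.46427938, 0.24964845, 0.052     ])]
block [ 0.58857424 -0.19286047  0.036     ] [array([ 0.65242666, -0.18665381,  0.036     ]), array([ 0.63464883, -0.24105538,  0.036     ]), array([ 0.52407402, -0.19873896,  0.036     ]), array([ 0.54314744, -0.14499373,  0.036     ])]
b1 [ 0.46512726 -0.02125686  0.07      ]
b2 [0.39717596 0.1065538  0.07      ]
pu [0.36356986 0.01802611 0.07      ]
wristcam [0.07727148 0.57570942 0.37286298] [ 0.29125655 -0.08257806 -0.95307423]
t 0.10 pos [0.1525 0.5539 0.2305] turn [-0.001 -0.001 -0.269] shift before turn [-420.7 -406.8  -19. ] after turn [-297.5 -503.9  -19.5] F [ 0.   0.1 -0.3] open 0.997 grip 0.0 q6 -0.21
```

Emit:
{"name": "servo_tool", "arguments": {
  "commands": "0 0 -0.135 0 0 0 0.6; 0 0 -0.134 0 0 0 0.6; 0 0 0 -30 -50 0 0.6; 0 0 0 -30 -50 0 0.6; 0 0 0 -30 -50 0 0.6"
}}

```text
time_s: 0.72
eef_pos: [0.2431, 0.4028, 0.2309]
eef_rot: [-0.0, -0.001, 1.0, -0.0]
wrist_force: [0.8, 0.1, 0.4]
opening: 0.6
grasp_force: 0.0
```

Emit:
{"name": "servo_tool", "arguments": {
  "commands": "0 0 0 -30 -50 0 0.6; 0 0 0 -30 -50 0 0.6; 0 0 0 -30 -50 0 0.6; 0 0 0 -30 -50 0 0.6; 0 0 0 -30 -50 0 0.6"
}}

```text
time_s: 1.35
eef_pos: [0.3933, 0.1527, 0.2313]
eef_rot: [0.0, -0.0, 1.0, 0.0]
wrist_force: [0.6, 0.1, 0.1]
opening: 0.6
grasp_force: 0.0
```

Emit:
{"name": "servo_tool", "arguments": {
  "commands": "0 0 0 -30 -50 0 0.6; 0 0 0 -30 -50 0 0.6; 0 0 0 0 0 0 0.6"
}}

```text
time_s: 1.72
eef_pos: [0.4541, 0.0512, 0.231]
eef_rot: [-0.0, 0.003, 1.0, -0.0]
wrist_force: [0.6, 0.3, -0.9]
opening: 0.601
grasp_force: 0.0
```

Run:
```python
from h import *
rel([.45,.05,.25],np.pi/2)
np.save('w1.npy',calibration('wrist'),allow_pickle=True)
cv2.imwrite('pics/w1.png',cv2.resize(camera('wrist'),(784,588),interpolation=cv2.INTER_CUBIC))
```

```text
t 1.73 pos [0.4541 0.0512 0.231 ] turn [-0.001 -0.    -0.005] shift before turn [  4.1  -1.2 -19. ] after turn [  4.1  -1.2 -19. ] F [ 0.6  0.3 -0.9] open 0.601 grip 0.0 q6 -1.71
```

View pics/w1.png

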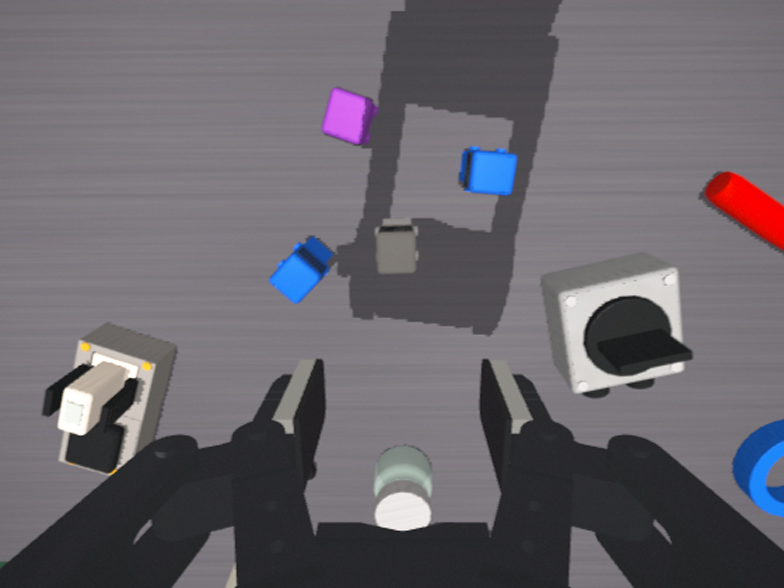

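```bash
cat >> h.py <<'E'
def box(x,y,yaw,cx,cy,sx,sy,z):
    c,s=np.cos(yaw),np.sin(yaw)
    return [np.array([x+c*a-s*b,y+s*a+c*b,z]) for a,b in((cx-sx/2,cy-sy/2),(cx+sx/2,cy-sy/2),(cx+sx/2,cy+sy/2),(cx-sx/2,cy+sy/2))]
def mosaic(img,c,items,name,k=5):
    tiles=[]
    for (u,v,boxes) in items:
        w,hh=52,58; u0,v0=int(np.clip(u-w/2,0,560-w)),int(np.clip(v-hh,0,420-2*hh)) if False else int(np.clip(v-hh/2,0,420-hh))
        t=cv2.resize(img[v0:v0+hh,u0:u0+w],None,fx=k,fy=k,interpolation=cv2.INTER_CUBIC)
        for b,col in boxes:
            p=[((proj(c,X)-[u0,v0]+.5)*k).astype(int) for X in b]
            cv2.polylines(t,[np.array(p)],True,col,1)
        tiles.append(t)
    m=np.hstack(tiles); cv2.imwrite(name,m); print(m.shape)
E
python3 - <<'E'
from h import *
c=np.load('w1.npy',allow_pickle=True).item()
P=lambda u,v,z:ray(c,u/1.4,v/1.4,z)
k=[P(*p,.07) for p in((376,234),(414,234),(416,272),(377,273))]; print('clip',np.mean(k,0),k)
a,b=P(627,370,.098),P(692,352,.098);print('blade',(a+b)/2,np.linalg.norm(a-b),np.arctan2(*(b-a)[1::-1])-np.pi/2)
# carrier
a=P(72,414,.082);print('carrier top',a)
x,y,yaw=.511,.2056,.2
img=cv2.imread('pics/w1.png');img=cv2.resize(img,(560,420),interpolation=cv2.INTER_AREA)
cl=np.mean(k,0); fx,fy,fw=.571,-.18,-.365
G,Rd,Y=(0,255,0),(0,0,255),(0,255,255)
mosaic(img,c,[(283,181,[(box(cl[0],cl[1],0,0,0,.028,.026,.07),G)]),],'pics/x.png')
it=[(283,181,[(box(cl[0],cl[1],0,0,0,.028,.026,.07),G)]),
 (438,235,[(box(x,y,yaw,0,0,.086,.086,.052),G),(box(x,y,yaw,0,0,.006,.046,.098),Rd)]),
 (75,285,[(box(fx,fy,fw,.03,0,.12,.06,.036),G),(box(fx,fy,fw,0,0,.036,.02,.082),Rd)])]
import h
tiles=[]
for (u,v,bx),s in zip(it,(52,120,130)):
    u0,v0=int(max(0,u-s/2)),int(v-s/2);kk=266/s
    t=cv2.resize(img[v0:v0+s,u0:u0+s],(266,266),interpolation=cv2.INTER_CUBIC); t=cv2.resize(t,(266,266)); t2=t.copy()
    for b,col in bx: cv2.polylines(t2,[np.array([((proj(c,X)-[u0,v0]+.5)*kk).astype(int) for X in b])],True,col,1)
    tiles.append(np.vstack([t,t2]))
cv2.imwrite('pics/m1.png',np.hstack(tiles))
E
```

```text
clip [0.44883913 0.04777161 0.07      ] [array([0.43581389, 0.03505779, 0.07      ]), array([0.43591071, 0.05971825, 0.07      ]), array([0.46151911, 0.0611357 , 0.07      ]), array([0.46211282, 0.0351747 , 0.07      ])]
blade [0.51349738 0.21658453 0.098     ] 0.04153760351986847 0.3082089541209714
carrier top [ 0.56139859 -0.18173575  0.082     ]
(290, 260, 3)
```

View pics/m1.png

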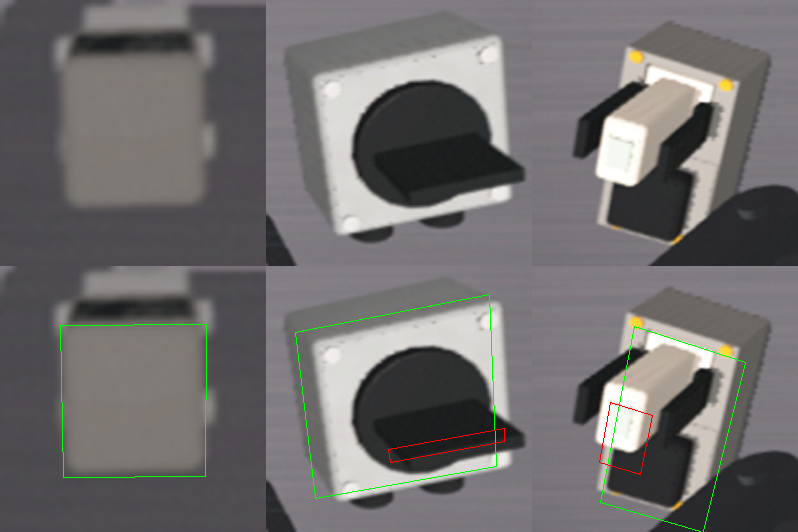

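Run:
```python
from h import *
from scipy.optimize import least_squares
c=np.load('w1.npy',allow_pickle=True).item()
def fit(obs,x0):
    f=lambda p:np.concatenate([proj(c,box(*p,*b)[0] if i is None else box(*p,*b)[i])-uv for b,i,uv in obs])
    r=least_squares(f,x0); print(np.round(r.x,4),np.round(r.fun,1)); return r.x
T=lambda x,y:np.array([(x-266)/(266/120)+378-.5,y/(266/120)+175-.5])
U=lambda x,y:np.array([(x-532)/(266/130)+10-.5,y/(266/130)+220-.5])
b=(0,0,.086,.086,.052);h=(0,0,.006,.046,.098)
# image up=-x, right=+y : idx0(-x,-y)=TL, 1(+x,-y)=BL, 2(+x,+y)=BR, 3=TR
fit([(b,0,T(313,75)),(b,1,T(336,235)),(b,2,T(512,198)),(b,3,T(502,37)),(h,0,T(413,193)),(h,1,T(411,204)),(h,2,T(525,181)),(h,3,T(523,170))],[.511,.2056,.2])
print('blade only');fit([(h,0,T(413,193)),(h,1,T(411,204)),(h,2,T(525,181)),(h,3,T(523,170))],[.511,.2056,.2])
k=(.03,0,.12,.06,.036);t=(0,0,.036,.02,.082)
fit([(k,0,U(630,48)),(k,3,U(740,83)),(k,2,U(680,243)),(k,1,U(597,222)),(t,0,U(608,118)),(t,3,U(649,129)),(t,2,U(636,186)),(t,1,U(596,176))],[.571,-.18,-.365])
rel([.4488,.0478,.13],np.pi/2)
```

```text
[0.514  0.2141 0.2255] [-0.6  0.1 -0.5  2.1  1.5  2.4  1.5 -1.7 -1.8 -0.9 -0.3 -0.  -0.1 -0.1
  0.5 -1.1]
blade only
[0.5145 0.2146 0.2238] [-1.4 -0.4  0.1  0.5  0.3  0.5  0.9 -0.5]
[ 0.5605 -0.1805 -0.4081] [ 1.1 -3.4  1.6 -0.7  6.1  4.1 -3.6 -2.3 -0.8 -0.7 -0.3  1.1 -1.5  2.3
 -1.9  0.4]
t 1.77 pos [0.453  0.053  0.2308] turn [ 0.    -0.001 -0.004] shift before turn [  4.   -5.3 100.8] after turn [  4.2  -5.2 100.8] F [ 0.1  0.  -0.6] open 0.599 grip 0.0 q6 -1.71
```

Emit:
{"name": "servo_tool", "arguments": {
  "commands": "0 0 0 4 -5 50 0.6; 0 0 0 0 0 50 0.6; 0 0 0 0 0 40 0.6; 0 0 0 0 0 30 0.6; 0 0 0 0 0 0 0.6"
}}

```text
time_s: 2.4
eef_pos: [0.4457, 0.0511, 0.0592]
eef_rot: [-0.003, -0.001, 1.0, 0.001]
wrist_force: [0.3, -0.1, 0.4]
opening: 0.593
grasp_force: 0.0
```

Run:
```python
from h import *
rel([.4488,.0478,.040],np.pi/2)
```

```text
t 2.40 pos [0.4457 0.0511 0.0592] turn [ 0.001 -0.006  0.002] shift before turn [-3.2 -3.3 19.2] after turn [-3.1 -3.3 19.2] F [ 0.3 -0.1  0.4] open 0.593 grip 0.0 q6 -1.72
```

Emit:
{"name": "servo_tool", "arguments": {
  "commands": "0 0 0 -3 -3 18 0.6; 0 0 0 0 0 0 0.6; 0 0 0 0 0 0 0.6"
}}

```text
time_s: 2.78
eef_pos: [0.4524, 0.0468, 0.0446]
eef_rot: [0.001, -0.0, 1.0, -0.0]
wrist_force: [1.1, 0.1, -0.5]
opening: 0.596
grasp_force: 0.0
```

Run:
```python
from h import *
rel([.4488,.0478,.040],np.pi/2)
```

```text
t 2.77 pos [0.4524 0.0468 0.0446] turn [-0.     0.002  0.001] shift before turn [3.6 1.  4.6] after turn [3.6 1.  4.6] F [ 1.1  0.1 -0.5] open 0.596 grip 0.0 q6 -1.73
```

Emit:
{"name": "servo_tool", "arguments": {
  "commands": "0 0 0 0 0 0 0.6; 0 0 0 0 0 0 0.6"
}}

```text
time_s: 3.02
eef_pos: [0.4521, 0.0465, 0.0439]
eef_rot: [0.001, -0.0, 1.0, -0.0]
wrist_force: [-0.1, 0.1, 0.3]
opening: 0.598
grasp_force: 0.0
```

Run:
```python
from h import *
rel([.4488,.0478,.040],np.pi/2)
camera('wrist');rel([.4488,.0478,.040],np.pi/2)
```

```text
t 3.02 pos [0.4521 0.0465 0.0439] turn [-0.     0.001  0.   ] shift before turn [3.4 1.3 3.9] after turn [3.3 1.3 3.9] F [-0.1  0.1  0.3] open 0.598 grip 0.0 q6 -1.73
t 3.08 pos [0.4521 0.0464 0.0438] turn [-0.     0.001  0.   ] shift before turn [3.3 1.4 3.8] after turn [3.3 1.4 3.8] F [ 0.4 -0.6  1.5] open 0.602 grip 0.0 q6 -1.73
```

Emit:
{"name": "servo_tool", "arguments": {
  "commands": "0 0 0 3 1 3 0.6; 0 0 0 0 0 0 0.6; 0 0 0 0 0 0 0; 0 0 0 0 0 0 0; 0 0 0 0 0 0 0"
}}

```text
time_s: 3.7
eef_pos: [0.4489, 0.0475, 0.0403]
eef_rot: [0.0, -0.0, 1.0, 0.0]
wrist_force: [-0.2, 0.1, 0.7]
opening: 0.296
grasp_force: 60.4
```

Run:
```python
from h import *
rel([.4488,.0478,.040],np.pi/2)
```

```text
t 3.70 pos [0.4489 0.0475 0.0403] turn [0. 0. 0.] shift before turn [0.1 0.3 0.3] after turn [0.1 0.3 0.3] F [-0.2  0.1  0.7] open 0.296 grip 60.4 q6 -1.73
```

Emit:
{"name": "servo_tool", "arguments": {
  "commands": "0 0 0 0 0 -40 0; 0 0 0 0 0 -50 0; 0 0 0 0 0 -40 0; 0 0 0 0 0 0 0"
}}

```text
time_s: 4.2
eef_pos: [0.4513, 0.0471, 0.1736]
eef_rot: [0.004, -0.0, 1.0, -0.001]
wrist_force: [0.3, 1.2, -0.7]
opening: 0.29
grasp_force: 60.3
```

Run:
```python
from h import *
rel([.5143,.2143,.165],np.pi/2+.225)
```

```text
t 4.20 pos [0.4513 0.0471 0.1736] turn [-0.002  0.007 -0.225] shift before turn [-63.  167.2   8.9] after turn [-98.8 149.    8.6] F [ 0.3  1.2 -0.7] open 0.29 grip 60.3 q6 -1.73
```

Emit:
{"name": "servo_tool", "arguments": {
  "commands": "0 0 -0.11 0 0 0 0; 0 0 -0.115 0 0 0 0; 0 0 0 -30 45 0 0; 0 0 0 -35 52 4 0; 0 0 0 -33 52 4 0"
}}

```text
time_s: 4.82
eef_pos: [0.5109, 0.2156, 0.1606]
eef_rot: [-0.001, -0.112, 0.994, -0.0]
wrist_force: [2.0, 0.1, -1.2]
opening: 0.292
grasp_force: 60.2
```

Emit:
{"name": "servo_tool", "arguments": {
  "commands": "0 0 0 0 0 0 0; 0 0 0 0 0 0 0; 0 0 0 0 0 0 0"
}}

```text
time_s: 5.2
eef_pos: [0.5104, 0.2131, 0.1617]
eef_rot: [-0.001, -0.112, 0.994, -0.0]
wrist_force: [0.1, -0.4, -0.6]
opening: 0.291
grasp_force: 60.3
```

Run:
```python
from h import *
rel([.5143,.2143,.165],np.pi/2+.225)
np.save('w2.npy',calibration('wrist'),allow_pickle=True)
cv2.imwrite('pics/w2.png',cv2.resize(camera('wrist'),(784,588),interpolation=cv2.INTER_CUBIC))
```

```text
t 5.20 pos [0.5104 0.2131 0.1617] turn [-0.    -0.001 -0.001] shift before turn [-4.   0.3 -3.3] after turn [-4.   0.3 -3.3] F [ 0.1 -0.4 -0.6] open 0.291 grip 60.3 q6 -1.61
```

View pics/w2.png

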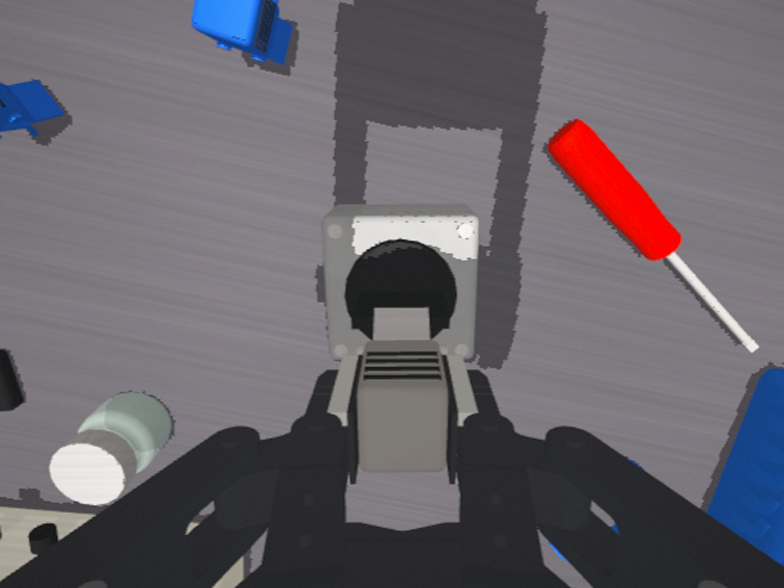

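Run:
```python
from h import *
from scipy.optimize import least_squares
c=np.load('w2.npy',allow_pickle=True).item()
b=(0,0,.086,.086,.052)
print([np.round(proj(c,X)*1.4) for X in box(.5143,.2143,.225,*b)],[np.round(proj(c,X)*1.4) for X in box(.5143,.2143,.225,0,0,.006,.046,.098)])
img=cv2.imread('pics/w2.png');o=img.copy()
P=lambda q,col:cv2.polylines(o,[np.array([(proj(c,X)*1.4).astype(int) for X in q])],True,col,1)
P(box(.5143,.2143,.225,*b),(0,255,0));P(box(.5143,.2143,.225,0,0,.006,.046,.098),(0,0,255))
P(box(.5104,.2131,.225,0,0,.028,.026,.1914),(0,255,255))
f=lambda z:cv2.resize(z[190:490,300:500],None,fx=1.98,fy=1.98,interpolation=cv2.INTER_CUBIC)
cv2.imwrite('pics/m2.png',np.hstack([f(img),f(o)]))
```

```text
[array([320., 214.]), array([328., 361.]), array([474., 361.]), array([482., 214.])] [array([351., 315.]), array([351., 327.]), array([449., 327.]), array([450., 315.])]
```

View pics/m2.png

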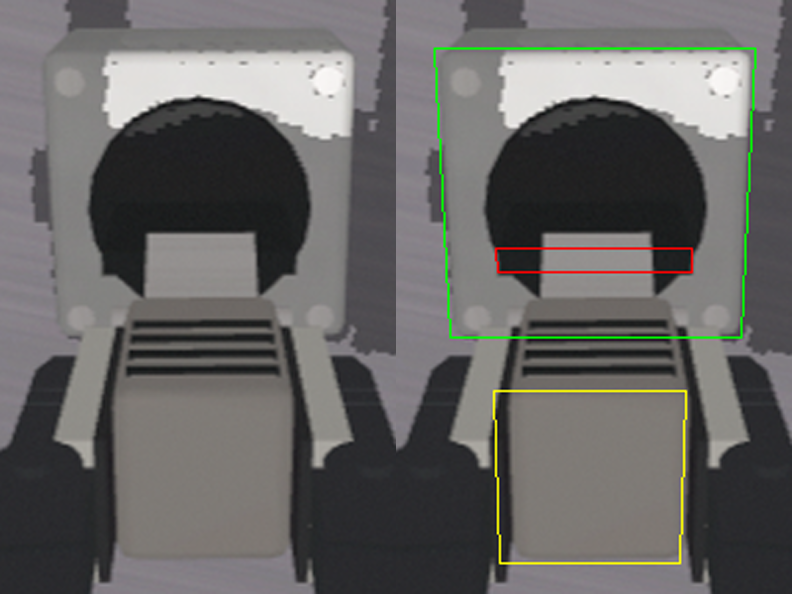

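Emit:
{"name": "servo_tool", "arguments": {
  "commands": "0 0 0 -4 0 12 0; 0 0 0 0 0 0 0; 0 0 0 0 0 0 0"
}}

```text
time_s: 5.62
eef_pos: [0.5147, 0.2149, 0.1501]
eef_rot: [-0.0, -0.112, 0.994, -0.0]
wrist_force: [0.2, 0.4, -1.1]
opening: 0.291
grasp_force: 60.3
```

Run:
```python
from h import *
rel([.5143,.2143,.1043],np.pi/2+.225)
```

```text
t 5.62 pos [0.5147 0.2149 0.1501] turn [ 0.    -0.001 -0.   ] shift before turn [ 0.5 -0.5 45.8] after turn [ 0.6 -0.5 45.8] F [ 0.2  0.4 -1.1] open 0.291 grip 60.3 q6 -1.61
```

Emit:
{"name": "servo_tool", "arguments": {
  "commands": "0 0 0 0.5 0 10 0; 0 0 0 0 0 8 0; 0 0 0 0 0 8 0; 0 0 0 0 0 8 0; 0 0 0 0 0 0 0"
}}

```text
time_s: 6.25
eef_pos: [0.5137, 0.2149, 0.1153]
eef_rot: [-0.001, -0.112, 0.994, -0.0]
wrist_force: [0.5, 0.3, -2.4]
opening: 0.289
grasp_force: 60.2
```

Emit:
{"name": "servo_tool", "arguments": {
  "commands": "0 0 0 0 0 0 0; 0 0 0 0 0 4 0; 0 0 0 0 0 4 0; 0 0 0 0 0 0 0; 0 0 0 0 0 0 0"
}}

```text
time_s: 6.88
eef_pos: [0.5141, 0.215, 0.1079]
eef_rot: [-0.0, -0.112, 0.994, -0.0]
wrist_force: [-0.6, -1.2, -2.3]
opening: 0.294
grasp_force: 60.2
```

Emit:
{"name": "servo_tool", "arguments": {
  "commands": "0 0 0 0 0 3 0; 0 0 0 0 0 1 0; 0 0 0 0 0 0 0; 0 0 0 0 0 0 0"
}}

```text
time_s: 7.38
eef_pos: [0.5145, 0.2151, 0.1045]
eef_rot: [0.0, -0.112, 0.994, 0.0]
wrist_force: [-0.5, -0.7, 3.3]
opening: 0.293
grasp_force: 60.8
```

Emit:
{"name": "servo_tool", "arguments": {
  "commands": "0 0 0 0 0 1 0; 0 0 0 0 0 1 0; 0 0 0 0 0 0 0; 0 0 0 0 0 0 0"
}}

```text
time_s: 7.88
eef_pos: [0.5146, 0.2151, 0.1044]
eef_rot: [0.0, -0.112, 0.994, -0.0]
wrist_force: [-8.0, -1.2, 17.6]
opening: 0.296
grasp_force: 63.0
```

Run:
```python
from h import *
rel([.5143,.2143,.1043],np.pi/2+.225)
f=lambda z:cv2.resize(z,None,fx=2.5,fy=2.5,interpolation=cv2.INTER_CUBIC)
a=f(camera('side')[150:300,180:330]);b=f(camera('wrist')[130:330,200:360])
cv2.imwrite('pics/m3.png',np.hstack([cv2.resize(a,(400,400)),cv2.resize(b,(320,400))]))
```

```text
t 7.88 pos [0.5146 0.2151 0.1044] turn [-0.  0.  0.] shift before turn [ 0.4 -0.7  0.1] after turn [ 0.4 -0.7  0.1] F [-8.  -1.2 17.6] open 0.296 grip 63.0 q6 -1.61
```

View pics/m3.png

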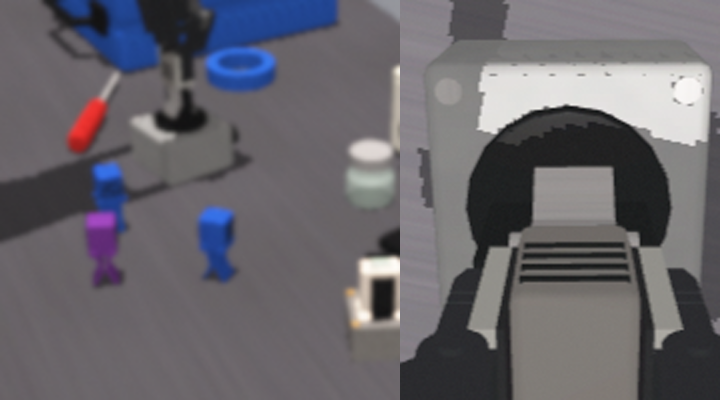

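The clip hit a hard stop at 17 N with the TCP at z 0.1044 (0.1043 expected), and the views show it astride the blade. It is fully home, so I'll let go and look.

Emit:
{"name": "servo_tool", "arguments": {
  "commands": "0 0 0 0 0 -1 0.3; 0 0 0 0 0 0 0.6; 0 0 0 0 0 0 0.6; 0 0 0 0 0 0 0.6; 0 0 0 0 0 0 0.6"
}}

```text
time_s: 8.6
eef_pos: [0.5142, 0.215, 0.103]
eef_rot: [-0.0, -0.112, 0.994, -0.0]
wrist_force: [-0.1, -0.6, -0.1]
opening: 0.599
grasp_force: 0.0
```

Emit:
{"name": "servo_tool", "arguments": {
  "commands": "0 0 0 0 0 -15 0.6; 0 0 0 0 0 -40 0.6; 0 0 0 0 0 -50 0.75; 0 0 0 0 0 0 0.75; 0 0 0 0 0 0 0.75"
}}

```text
time_s: 9.22
eef_pos: [0.5143, 0.215, 0.2088]
eef_rot: [0.0, -0.112, 0.994, 0.0]
wrist_force: [0.6, 0.2, -0.9]
opening: 0.749
grasp_force: 0.0
```

Run:
```python
from h import *
rel([.5605,-.1805,.22],np.pi/2-.40)
c=calibration('wrist');img=camera('wrist');o=img.copy()
P=lambda q,col:cv2.polylines(o,[np.array([proj(c,X).astype(int) for X in q])],True,col,1)
P(box(.5143,.2143,.225,0,0,.028,.026,.134),(0,255,255))
cv2.imwrite('pics/w3.png',cv2.resize(o,(784,588),interpolation=cv2.INTER_CUBIC))
```

```text
t 9.22 pos [0.5143 0.215  0.2088] turn [0.    0.001 0.625] shift before turn [  43.3 -395.9  -11.2] after turn [-196.6 -346.3  -11.2] F [ 0.6  0.2 -0.9] open 0.749 grip 0.0 q6 -1.61
```

View pics/w3.png

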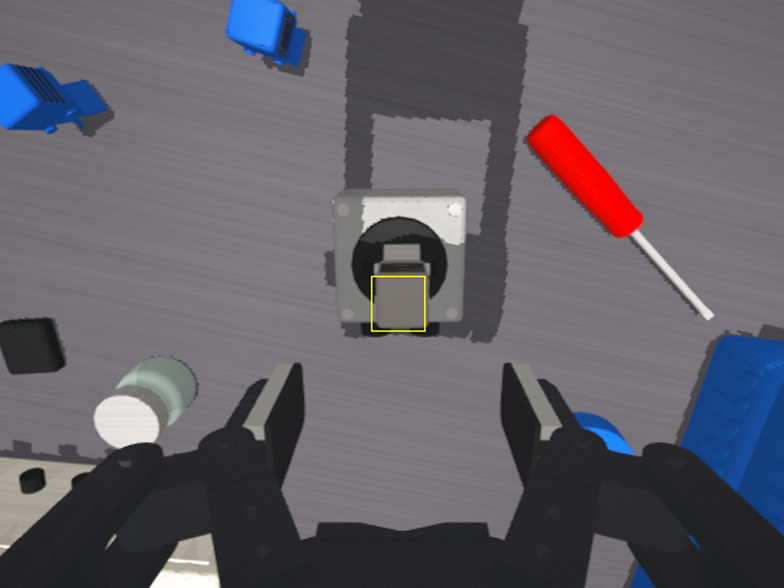

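The clip sits alone and square on the blade, centred near (400,302) and matching the predicted outline. Next is the carrier.

Emit:
{"name": "servo_tool", "arguments": {
  "commands": "0 0 0.156 0 0 0 0.75; 0 0 0.156 0 0 0 0.75; 0 0 0.156 0 0 0 0.75; 0 0 0.157 0 0 -10 0.75; 0 0 0 -28 -49 0 0.75"
}}

```text
time_s: 9.9
eef_pos: [0.5203, 0.1609, 0.2174]
eef_rot: [-0.001, 0.197, 0.98, 0.0]
wrist_force: [-0.7, -0.7, -0.4]
opening: 0.75
grasp_force: 0.0
```

Emit:
{"name": "servo_tool", "arguments": {
  "commands": "0 0 0 -28 -49 0 0.75; 0 0 0 -28 -49 0 0.75; 0 0 0 -28 -50 0 0.75; 0 0 0 -28 -50 0 0.75; 0 0 0 -28 -50 0 0.75"
}}

```text
time_s: 10.52
eef_pos: [0.5526, -0.1254, 0.2167]
eef_rot: [-0.001, 0.199, 0.98, 0.0]
wrist_force: [1.4, -1.0, 1.1]
opening: 0.749
grasp_force: 0.0
```

Emit:
{"name": "servo_tool", "arguments": {
  "commands": "0 0 0 -28 -49 0 0.75; 0 0 0 0 0 0 0.75; 0 0 0 0 0 0 0.75; 0 0 0 0 0 0 0.75"
}}

```text
time_s: 11.02
eef_pos: [0.5599, -0.1783, 0.2177]
eef_rot: [-0.001, 0.198, 0.98, 0.0]
wrist_force: [0.2, -0.2, -0.5]
opening: 0.748
grasp_force: 0.0
```

Run:
```python
from h import *
rel([.5605,-.1805,.22],np.pi/2-.40)
c=calibration('wrist');np.save('w4.npy',c,allow_pickle=True);img=camera('wrist');o=img.copy()
cv2.imwrite('pics/w4raw.png',img)
B=(.5605,-.1805,-.40)
P=lambda q,col:cv2.polylines(o,[np.array([proj(c,X).astype(int) for X in q])],True,col,1)
P(box(*B,.03,0,.12,.06,.036),(0,255,0));P(box(*B,0,0,.036,.02,.082),(0,0,255));P(box(*B,0,0,.022,.044,.08),(0,255,255))
u,v=proj(c,[.5605,-.1805,.06]).astype(int);print(u,v)
f=lambda z:cv2.resize(z[v-80:v+80,u-60:u+60],(396,528),interpolation=cv2.INTER_CUBIC)
cv2.imwrite('pics/m4.png',np.hstack([f(img),f(o)]))
```

```text
t 11.03 pos [ 0.5599 -0.1783  0.2177] turn [ 0.    -0.001  0.002] shift before turn [-1.4 -1.8 -2.3] after turn [-1.4 -1.8 -2.3] F [ 0.2 -0.2 -0.5] open 0.748 grip 0.0 q6 -1.68
284 189
```

View pics/m4.png

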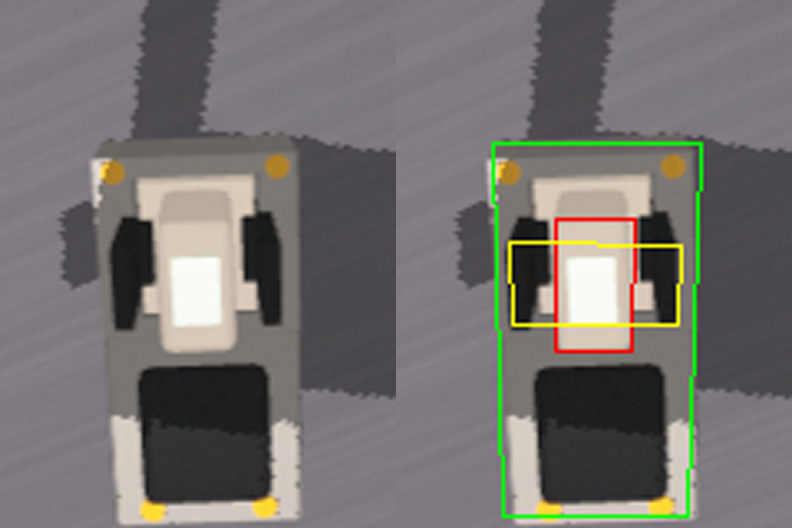

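Run:
```python
from h import *
rel([.5603,-.181,.045],np.pi/2-.365)
```

```text
t 11.07 pos [ 0.5601 -0.1783  0.2179] turn [ 0.    -0.001 -0.033] shift before turn [ -1.4  -2.4 172.9] after turn [ -1.2  -2.4 172.9] F [-0.4 -0.   0.5] open 0.75 grip 0.0 q6 -1.68
```

Emit:
{"name": "servo_tool", "arguments": {
  "commands": "0 0 -0.035 -1.3 -2.5 20 0.75; 0 0 0 0 0 40 0.75; 0 0 0 0 0 30 0.75; 0 0 0 0 0 0 0.75; 0 0 0 0 0 0 0.75"
}}

```text
time_s: 11.7
eef_pos: [0.5613, -0.1825, 0.1297]
eef_rot: [0.001, 0.181, 0.984, -0.0]
wrist_force: [0.5, 0.3, 1.5]
opening: 0.751
grasp_force: 0.0
```

Run:
```python
from h import *
rel([.5603,-.181,.045],np.pi/2-.365)
```

```text
t 11.70 pos [ 0.5613 -0.1825  0.1297] turn [-0.     0.002  0.001] shift before turn [ 1.6  1.1 84.7] after turn [ 1.5  1.1 84.7] F [0.5 0.3 1.5] open 0.751 grip 0.0 q6 -1.72
```

Emit:
{"name": "servo_tool", "arguments": {
  "commands": "0 0 0 1.5 1 20 0.75; 0 0 0 0 0 25 0.75; 0 0 0 0 0 20 0.75; 0 0 0 0 0 15 0.75; 0 0 0 0 0 0 0.75"
}}

```text
time_s: 12.32
eef_pos: [0.5588, -0.181, 0.0474]
eef_rot: [-0.001, 0.181, 0.983, 0.0]
wrist_force: [0.7, 0.1, -0.3]
opening: 0.751
grasp_force: 0.0
```

Emit:
{"name": "servo_tool", "arguments": {
  "commands": "0 0 0 0 0 0 0.75; 0 0 0 0 0 0 0.75"
}}

```text
time_s: 12.58
eef_pos: [0.5601, -0.1817, 0.0492]
eef_rot: [0.001, 0.181, 0.983, -0.0]
wrist_force: [-0.3, 0.7, 0.2]
opening: 0.752
grasp_force: 0.0
```

Run:
```python
from h import *
rel([.5603,-.181,.045],np.pi/2-.365)
```

```text
t 12.57 pos [ 0.5601 -0.1817  0.0492] turn [-0.     0.002  0.   ] shift before turn [0.  0.7 4.2] after turn [0.  0.7 4.2] F [-0.3  0.7  0.2] open 0.752 grip 0.0 q6 -1.72
```

Emit:
{"name": "servo_tool", "arguments": {
  "commands": "0 0 0 0 0.5 4 0.6; 0 0 0 0 0 0 0.5; 0 0 0 0 0 0 0.4; 0 0 0 0 0 0 0; 0 0 0 0 0 0 0"
}}

```text
time_s: 13.2
eef_pos: [0.5601, -0.1811, 0.0462]
eef_rot: [0.0, 0.181, 0.983, -0.0]
wrist_force: [-4.8, 1.6, 13.7]
opening: 0.301
grasp_force: 60.8
```

Emit:
{"name": "servo_tool", "arguments": {
  "commands": "0 0 0 0 0 0 0; 0 0 0 0 0 0 0; 0 0 0 0 0 0 0"
}}

```text
time_s: 13.58
eef_pos: [0.5601, -0.1811, 0.0462]
eef_rot: [0.0, 0.181, 0.983, -0.0]
wrist_force: [-4.5, 1.2, 13.5]
opening: 0.301
grasp_force: 60.8
```

Run:
```python
from h import *
rel([.5603,-.181,.045],np.pi/2-.365)
c=calibration('side');u,v=proj(c,[.56,-.18,.06]).astype(int)
s=camera('side')[v-40:v+40,u-40:u+40];w=camera('wrist')[150:350,190:370]
cv2.imwrite('pics/m5.png',np.hstack([cv2.resize(s,(400,400),interpolation=cv2.INTER_CUBIC),cv2.resize(w,(360,400),interpolation=cv2.INTER_CUBIC)]))
```

```text
t 13.57 pos [ 0.5601 -0.1811  0.0462] turn [-0.     0.001  0.   ] shift before turn [-0.2  0.2  1.2] after turn [-0.2  0.2  1.2] F [-4.5  1.2 13.5] open 0.301 grip 60.8 q6 -1.72
```

View pics/m5.png

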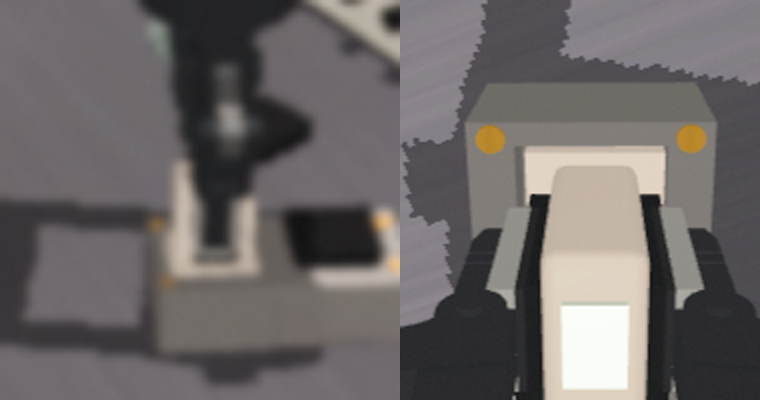

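The wrist view shows both black plates pinched evenly against the white core, so I'll draw the carrier straight up.

Emit:
{"name": "servo_tool", "arguments": {
  "commands": "0 0 0 0 0 -4 0; 0 0 0 0 0 -6 0; 0 0 0 0 0 -6 0; 0 0 0 0 0 0 0; 0 0 0 0 0 0 0"
}}

```text
time_s: 14.3
eef_pos: [0.5595, -0.1808, 0.0602]
eef_rot: [-0.0, 0.181, 0.983, 0.0]
wrist_force: [0.4, -0.8, -1.2]
opening: 0.298
grasp_force: 59.3
```

Emit:
{"name": "servo_tool", "arguments": {
  "commands": "0 0 0 0 0 -10 0; 0 0 0 0 0 -15 0; 0 0 0 0 0 -15 0; 0 0 0 0 0 -20 0; 0 0 0 0 0 -20 0"
}}

```text
time_s: 14.92
eef_pos: [0.5598, -0.1809, 0.1423]
eef_rot: [0.0, 0.181, 0.983, -0.0]
wrist_force: [1.0, 0.7, -1.0]
opening: 0.3
grasp_force: 59.3
```

Emit:
{"name": "servo_tool", "arguments": {
  "commands": "0 0 0 0 0 -25 0; 0 0 0 0 0 -25 0; 0 0 0 0 0 -15 0; 0 0 0 0 0 0 0; 0 0 0 0 0 0 0"
}}

```text
time_s: 15.55
eef_pos: [0.559, -0.1805, 0.2044]
eef_rot: [-0.001, 0.181, 0.983, 0.0]
wrist_force: [0.2, -0.7, -2.0]
opening: 0.297
grasp_force: 59.3
```

Emit:
{"name": "servo_tool", "arguments": {
  "commands": "0 0 0 0 0 0 0; 0 0 0 0 0 0 0; 0 0 0 0 0 0 0; 0 0 0 0 0 0 0"
}}

```text
time_s: 16.05
eef_pos: [0.5595, -0.1808, 0.2051]
eef_rot: [-0.0, 0.181, 0.983, 0.0]
wrist_force: [-0.2, 0.3, -1.8]
opening: 0.298
grasp_force: 59.3
```

Run:
```python
from h import *
from scipy.ndimage import label
rel([.5603,-.181,.2],np.pi/2-.365)
# is the pocket empty / carrier lifted? white blob in the side view
c=calibration('side');img=camera('side')
for nm,X in dict(lifted_core=[.55,-.20,.185],seated_core=[.55,-.19,.07],pocket=[.5603,-.181,.03]).items():
    u,v=proj(c,X).astype(int); print(nm,(u,v),img[v-3:v+4,u-3:u+4].reshape(-1,3).mean(0).round())
m=(img.min(2)>170).astype('u1');n,l,s,ce=cv2.connectedComponentsWithStats(m)
u,v=proj(c,[.5603,-.181,.12]).astype(int)
print((u,v),[(s[i],ce[i].round()) for i in range(1,n) if s[i][4]>15 and abs(ce[i][0]-u)<80 and abs(ce[i][1]-v)<90])
```

```text
t 16.05 pos [ 0.5595 -0.1808  0.2051] turn [ 0. -0.  0.] shift before turn [-0.8  0.1  5.1] after turn [-0.8  0.1  5.1] F [-0.2  0.3 -1.8] open 0.298 grip 59.3 q6 -1.72
lifted_core (np.int64(322), np.int64(214)) [182. 196. 212.]
seated_core (np.int64(319), np.int64(255)) [84. 81. 86.]
pocket (np.int64(320), np.int64(266)) [102. 106. 111.]
(np.int64(321), np.int64(234)) [(array([230, 194,  35,  10, 107], dtype=int32), array([247., 198.])), (array([311, 209,  22,  12, 197], dtype=int32), array([323., 215.]))]
```

```bash
python3 -c "
from bench import *
print(hand_in())"
```

```text
the job is handed in; nothing more can be done
None
```

I pressed the lock-off clip fully home on the isolator blade and let go. I then drew the fuse carrier out by its pinched catches and handed in at about 16 s with it held upright and still, its underside about 16 cm above the cart top; the hand-in gave no verdict.

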